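# Hang the light shield and set the clamp nut on a microscope shield stand

### The job

First hang the amber light shield over the middle of the stand's horizontal arm and let go of it. Then screw the black knurled nut on top of the stand's post down (clockwise from above) until it bottoms out, back it off a quarter turn, and finish with the nut still gripped between the fingers, holding it at that setting so that I can lock it. Leave the shield hanging and the other things on the bench where they are.

Things in the scene. Friction and masses are not known exactly. Their poses are not given: they have to be found in the camera images.
- stand: fixed shield stand: white base plate 110 x 150 x 16 mm, aluminium post 28 mm thick, 190 mm high, with a black collar (36 mm thick, 135 to 165 mm up); a horizontal steel arm 12 mm thick leaves the post along the stand's own -y, its axis 150 mm above the bench, ending 218 mm from the post axis in a 22 mm black knob. Origin on the bench on the post axis; z up
- bar_mid (a point): about the middle of the arm, on top of it: 120 mm from the post axis along the stand's -y, 156 mm above the bench; axes as the stand's
- nut (a joint): turn of the nut in rad: 0 = screwed fully down (hard stop, bottomed out on the post's end), growing anticlockwise from above as it is unscrewed; 6 mm rise per turn (6.28); a quarter turn is 1.571. Starts at 1.2 to 2.8; upper stop at 4.5. About 0.06 N m of friction; it stays where it is left
- nut_grip (a point): where to grip the nut on top of the post: on its vertical axis, 14 mm above its underside, 12 mm below its top; 204 mm above the bench when fully down. The nut is a black knurled cylinder 38 mm in diameter, 26 mm high, with a white index line on top along its own +x. Below it is the thinner post (28 mm)
- shield: loose amber light shield, 84 to 168 g: a folded rigid sheet, an upside-down U seen along its own y. Two leaves 4 mm thick, 100 mm long (y), 80 mm high, 20 mm apart inside at the top, 39 mm at the lower edges, joined by a flat top 30 mm wide (x), 4 mm thick. Origin midway between the lower edges; z up. Starts standing on the bench; either way round is right on the arm
- shield_crook (a point): middle of the underside of the shield's flat top, 80 mm above its origin: the place that rests on the arm
- shield_fin (a point): where to grip the shield: middle of the white upright fin on its flat top, 106 mm above its origin, 22 mm above the fin's foot. The fin is 12 mm thick (shield's x), 50 mm long (y), 35 mm high
- dishes: bystander: clear petri dishes, 60 mm diameter, 28 mm high; origin under its centre
- oil: bystander: amber immersion-oil bottle, 36 mm diameter, 85 mm high; origin under its centre
- slidebox: bystander: blue slide box, 90 x 170 x 34 mm; origin under its centre
- beaker: bystander: clear cup-shaped beaker, 68 mm rim diameter, 85 mm high; origin under its centre
- mouse: bystander: black computer mouse, 100 x 58 x 32 mm; origin under its centre
- cube: bystander: black filter cube, 36 x 36 x 40 mm; origin under its centre

How it is judged:
On the way, in this order (a step that is already met when the one before it is completed fails the run):
1. the shield hangs released over the middle of the arm, the nut not yet screwed down (x of shield_crook in the frame of bar_mid between -0.015 and 0.015 m and y of shield_crook in the frame of bar_mid between -0.045 and 0.045 m and z of shield_crook in the frame of bar_mid between -0.006 and 0.01 m and angle between the y axis of shield and the y axis of stand, either way round below 0.3 rad and angle between shield's own z axis and vertical below 0.35 rad and contact force between the fingers and shield below 0.1 N and contact force between shield and stand above 0.3 N and linear speed of shield below 0.05 m/s and value of joint nut above 0.5 rad), for 0.3 s.
2. the nut is screwed fully down to its stop (value of joint nut below 0.08 rad), for 0.1 s.
At the end, for the whole second after the job is handed in: Shield hangs released and still astride the arm, within 45 mm of bar_mid and 17 degrees; the nut has been down at its stop and now stands 1.571 +- 0.3 rad off it, still, gripped with over 4 N, grasp point within 22 mm of nut_grip; no bystander moved 30 mm or tipped (x of shield_crook in the frame of bar_mid between -0.015 and 0.015 m and y of shield_crook in the frame of bar_mid between -0.045 and 0.045 m and z of shield_crook in the frame of bar_mid between -0.006 and 0.01 m and angle between the y axis of shield and the y axis of stand, either way round below 0.3 rad and angle between shield's own z axis and vertical below 0.35 rad and contact force between the fingers and shield below 0.1 N and contact force between shield and stand above 0.3 N and linear speed of shield below 0.05 m/s and value of joint nut between 1.2708 and 1.8708 rad and velocity of joint nut between -0.1 and 0.1 rad/s and contact force between the fingers and nut above 4 N and distance between the grasp point and nut_grip below 0.022 m); the arm keeps its last pose, push and grip.
It fails at once if a bystander pushed more than 30 mm away or tipped (distance of any of dishes, oil, slidebox, beaker, mouse, cube from where it was at the start of the episode above 0.03 m or angle between any of dishes, oil, slidebox, beaker, mouse, cube's own z axis and vertical above 0.4 rad).
It also fails if it takes over 64 s, if anything falls off the work surface, if the arm or the gripper's body presses on something with over 40 N, if the wrist force passes 120 N, or if a joint passes its speed limit or range.

### The arm

A 6-joint arm with a two-finger parallel gripper is mounted at the origin on the work surface. World frame = base frame: x ahead of the robot, y to its left, z up, the work surface at z = 0. Lengths are in m, angles in rad, forces in N, time in s.
With the tool pointing down it reaches from about 0.35 to 0.95 m from the base axis. Payload 17.4 kg.
Tool frame: the origin (TCP) lies on the centre line of the jaws, within the pads' length; the fingertips stand 25 mm ahead of it and the grasp point (between the pads) lies 6 mm ahead of it; z points along the fingers, y is the direction in which the jaws open and shut (so a half turn about z gives the same grasp; the last joint's range is limited). The gripper opens to 93 mm and grips with 3 to 60 N. Pads are 15 mm wide; open, the fingers measure 128 mm over their backs; the gripper's body (75 mm by 188 mm) begins 65 mm behind the grasp point.
Start: joints at [1.206, 0.116, 1.442, -0, 1.584, -0.038], TCP at [0.217, 0.639, 0.244] pointing down, gripper open.
Joint ranges: [-2.83, 2.83], [-0.83, 2.19], [0.07, 2.5], [-1.14, 4.28], [0.01, 3], [-2.97, 2.97]. Speed limits (rad/s): [1.89, 1.89, 2.22, 3.14, 3.14, 3.14].

### API

Orientations are given as a unit quaternion [w, x, y, z].
In Python, from bench import r gives the robot as it stands. The module is installed in compiled form; this text tells all that it offers.
- The arm moves only by the tool jog_arm, never from a script. Its argument "deltas" is one flat list of numbers, 7 for each row, row after row: the gripper command: -1 is shut, 1 is fully open, values between are in proportion, then the shift along the tool's x, y, z as a fraction of full scale, then the turn, a rotation vector about the tool's x, y, z as a fraction of full scale. In form: [gripper, dx, dy, dz, rx, ry, rz, gripper, dx, dy, dz, rx, ry, rz, ...]. A call has exactly 8 rows; each row is the pose to reach, as a shift and turn from the pose commanded when the call began, along the tool's axes at that moment, turning the shorter way round; what a row does not reach only later rows make up. Full scale, the value 1, is 0.5 m for a shift and 180 degrees for a turn. A row lasts 1/10 s, in which the tool goes at most 50 mm and 8.59 degrees, less where a joint would pass 70% of its speed; a pose out of reach is approached as far as the arm can. A call with a number of a shift or a turn outside -1 to 1 is refused whole. A call with a gripper value outside its range is refused whole. The fingers move at their own pace and stop on an object; "newtons" is the grip in N (left out, the last holds). Time passes only in rows, so rows that repeat a pose let the fingers close, or fill a call up. It gives the time, the measured TCP pose, the force and the opening at its end, in the units of the state.
- r.get_state(): the state, without advancing time (a new reading comes with each control period).
- r.snapshot(name): name is "scene" or "top"; returns the picture (400x640x3 uint8, red, green, blue); there is no depth.
- r.camera_model(name): a dict with "fx", "fy", "cx", "cy" (pixels), "k1" (the pictures are not rectified: a ray, as slopes to the right and down, at radius r is drawn at 1 + k1 r^2 times it, then the intrinsics apply), "R" (3x3) and "t" (3): a world point X has camera coordinates R X + t. Camera axes: x right, y down, z forward; pixel columns grow to the right and rows downward; lengths in m; the calibration is good to about 2 mm. A picture is of the moment at which its call begins. camera_model takes no time and is no camera call.
- r.job_done(): hands the job in, once; it reports no verdict.
The state is a dict: "time": time; "q": joint angles; "joint_vel": joint speeds; "joint_efforts": joint torques, N m; "eef_pos": TCP position; "tcp_rot": TCP orientation; "wrist_force": force on the tool from outside, world axes, zero at the start; "moment": the same for the moment, N m; "opening": finger opening in m.
Only numpy, scipy, OpenCV 4.12 (cv2) and the standard library are available. Lean on these libraries where they do the work, as an engineer would, in place of code of your own. Each camera call takes 0.05 s, during which the arm holds its last target. There are 200 camera calls.

## Working session

There is one attempt and no reset: what is moved stays moved. The work goes in short steps, Python scripts to look and compute and a tool call to move; the robot and the scene stay as the last step left them, time stands still between calls to the robot, and variables do not carry over. Pictures are saved under pics/ and viewed, about 8 in all and at most 12, crops included, and the job is handed in when it is done.

Besides the shell and the picture viewer there is one more tool, called as a command line: name --argument value ..., lists and objects as JSON in quotes. jog_arm: Moves the arm, as the interface text tells. Shift numbers are shares of 0.5 m and turn numbers shares of 180 degrees, none past 1 either way. Its arguments: {"type":"object","properties":{"deltas":{"type":"array","items":{"type":"number"}},"newtons":{"type":"number"}},"required":["deltas"]}

```bash
mkdir -p pics; cat > h.py <<'E'
import numpy as np, cv2
from bench import r
from scipy.spatial.transform import Rotation as Ro
def cam(n):
    c=r.camera_model(n); return c,np.array(c["R"]),np.array(c["t"])
def proj(n,X):
    c,R,t=cam(n); p=np.atleast_2d(X)@R.T+t; s=p[:,:2]/p[:,2:]
    s=s*(1+c["k1"]*(s**2).sum(1,keepdims=True)); return s*[c["fx"],c["fy"]]+[c["cx"],c["cy"]]
def ray(n,uv):
    c,R,t=cam(n); d=(np.array(uv,float)-[c["cx"],c["cy"]])/[c["fx"],c["fy"]]; s=d.copy()
    for _ in range(30): s=d/(1+c["k1"]*(s@s))
    return -R.T@t, R.T@np.array([*s,1])
def onz(n,uv,z):
    o,d=ray(n,uv); return o+d*(z-o[2])/d[2]
def snap(n,f,crop=None,k=1):
    im=r.snapshot(n)[...,::-1]
    if crop: x0,y0,x1,y1=crop; im=im[y0:y1,x0:x1]
    cv2.imwrite("pics/"+f,cv2.resize(im,None,fx=k,fy=k,interpolation=cv2.INTER_CUBIC))
def st():
    s=r.get_state(); print(s["time"],np.round(s["eef_pos"],4),np.round(s["tcp_rot"],4),np.round(s["q"],3),np.round(s["wrist_force"],2),np.round(s["moment"],3),s["opening"]); return s
def tool(target,rotvec_world=None):
    s=r.get_state(); q=np.array(s["tcp_rot"]); R=Ro.from_quat(q[[1,2,3,0]])
    return R.inv().apply(np.array(target)-s["eef_pos"])/0.5
E
python3 - <<'E'
from h import *
st()
snap("scene","s0.png");snap("top","t0.png")
for n in("scene","top"):
    c=r.camera_model(n);print(c["fx"],c["k1"],-np.array(c["R"]).T@c["t"])
E
```

```text
0.0 [0.2166 0.6391 0.2429] [-1.000e-04  1.627e-01  9.867e-01 -6.000e-04] [ 1.206  0.116  1.442 -0.     1.584 -0.038] [0.77 0.54 0.48] [0.031 0.001 0.01 ] 0.09299551388177422
469.75652591144575 -0.09180137082381092 [ 1.53087745 -0.25380252  1.01779656]
463.1809749565663 -0.11806830704163611 [0.42471108 0.02008867 1.44399802]
```

View pics/s0.png

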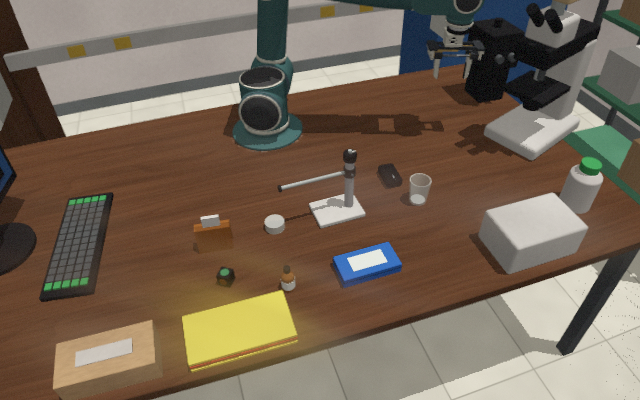

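View pics/t0.png

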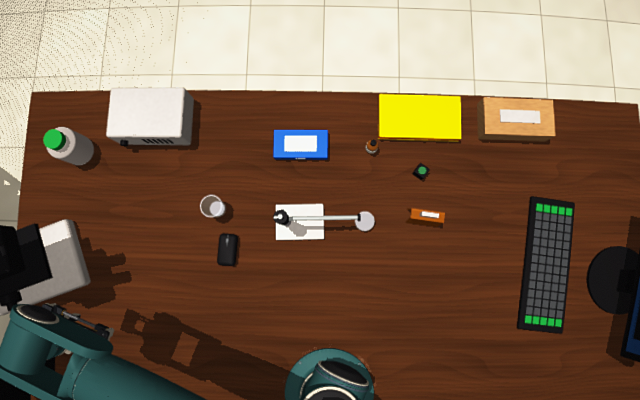

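The top view shows the post at about (281,217), with its arm running right to (365,219) above the dishes. The shield is at (428,216). I'll take one enlarged crop of both views.

```bash
python3 - <<'E'
from h import *
a=cv2.imread("pics/t0.png")[195:250,260:460];b=cv2.imread("pics/s0.png")[140:256,180:380]
f=lambda i:cv2.resize(i,None,fx=4,fy=4,interpolation=cv2.INTER_CUBIC)
cv2.imwrite("pics/c0.png",np.vstack([f(a),f(b)])[:684][:, :]) 
x=np.vstack([f(a),f(b)]);cv2.imwrite("pics/c0.png",x[:600]);print(x.shape)
E
```

```text
(684, 800, 3)
```

View pics/c0.png

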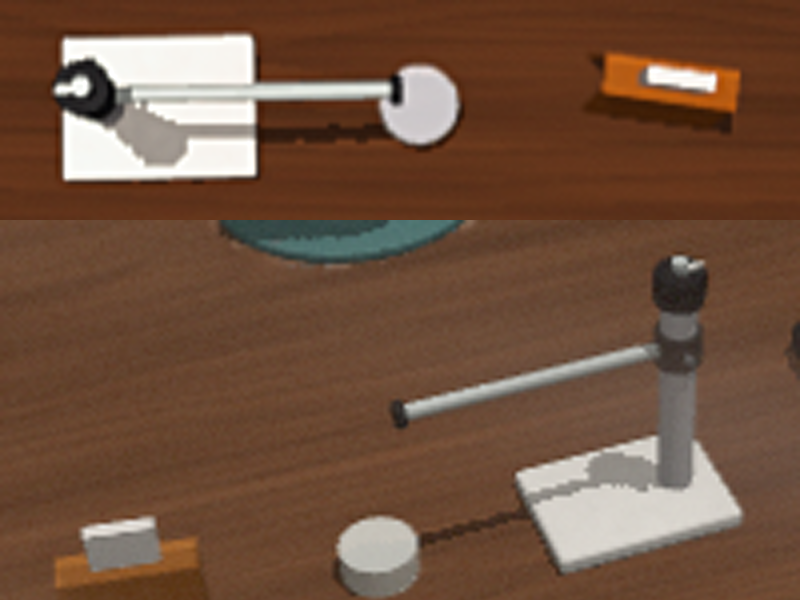

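```bash
python3 - <<'E'
from h import *
np.set_printoptions(precision=4,suppress=True)
T=lambda u,v,z:onz("top",(u/4+260,v/4+195),z)
S=lambda u,v,z:onz("scene",(u/4+180,(v-220)/4+140),z)
print("fin",T(682,80,.119),S(119,532,.119))
print("finends",T(647,75,.119),T(717,83,.119),'scene ends',S(82,530,.119),S(156,520,.119))
c=[T(*p,.084) for p in((605,53),(740,70),(737,110),(602,93))];print("sheet",np.mean(c,0),[np.degrees(np.arctan2(*(c[i]-c[j])[:2])) for i,j in((0,1),(3,2))],c)
print("plate",*[T(*p,.016) for p in((62,37),(253,35),(257,178),(63,180))])
print("knob",T(397,90,.15),S(400,412,.15))
print("armpost",T(125,95,.15),S(655,352,.15))
print("post at z=.0",S(675,480,.016))
print("dish",T(420,104,.028))
for z in(.21,.216,.22): print("nuttop",z,T(80,88,z),S(680,265,z))
E
```

```text
fin [ 0.54   -0.2824  0.119 ] [ 0.5522 -0.2809  0.119 ]
finends [ 0.5431 -0.257   0.119 ] [ 0.5383 -0.308   0.119 ] scene ends [ 0.5417 -0.3054  0.119 ] [ 0.5487 -0.2545  0.119 ]
sheet [ 0.5417 -0.2823  0.084 ] [np.float64(6.028049120833313), np.float64(6.070864346846609)] [array([ 0.5619, -0.233 ,  0.084 ]), array([ 0.5513, -0.334 ,  0.084 ]), array([ 0.5215, -0.3316,  0.084 ]), array([ 0.5322, -0.2308,  0.084 ])]
plate [0.5726 0.1763 0.016 ] [0.5772 0.028  0.016 ] [0.4668 0.0226 0.016 ] [0.4619 0.172  0.016 ]
knob [ 0.5263 -0.0744  0.15  ] [ 0.5294 -0.0718  0.15  ]
armpost [0.5188 0.116  0.15  ] [0.526  0.1217 0.15  ]
post at z=.0 [0.5255 0.1401 0.016 ]
dish [ 0.5255 -0.101   0.028 ]
nuttop 0.21 [0.5185 0.1419 0.21  ] [0.5077 0.1469 0.21  ]
nuttop 0.216 [0.518  0.1413 0.216 ] [0.5153 0.1439 0.216 ]
nuttop 0.22 [0.5177 0.1409 0.22  ] [0.5204 0.1419 0.22  ]
```

jog_arm --deltas '[1,-0.48,-0.615,-0.11,0,0,0.18,1,-0.48,-0.615,-0.11,0,0,0.18,1,-0.48,-0.615,-0.11,0,0,0.18,1,-0.48,-0.615,-0.11,0,0,0.18,1,-0.48,-0.615,-0.11,0,0,0.18,1,-0.48,-0.615,-0.11,0,0,0.18,1,-0.48,-0.615,-0.11,0,0,0.18,1,-0.48,-0.615,-0.11,0,0,0.18]'

```text
time: 0.9
eef_pos: [0.3453, 0.2689, 0.2989]
tcp_rot: [0.0, 0.431, 0.902, 0.0]
wrist_force: [1.3, 0.1, -1.0]
opening: 0.0932
```

```bash
cat >> h.py <<'E'
def to(p,yaw,tilt=True):
    """deltas (shift/0.5, turn/180deg) to reach TCP p, tool down, tool y at world yaw (deg)"""
    s=r.get_state(); q=np.array(s["tcp_rot"]); R=Ro.from_quat(q[[1,2,3,0]])
    y=np.radians(yaw); Y=np.array([np.cos(y),np.sin(y),0]); Z=np.array([0,0,-1.])
    W=Ro.from_matrix(np.array([np.cross(Y,Z),Y,Z]).T)
    d=R.inv().apply(np.array(p)-s["eef_pos"])
    cy=R.apply([0,1,0]); print("t",s["time"],"pos",np.round(s["eef_pos"],4),"yaw",np.round(np.degrees(np.arctan2(cy[1],cy[0])),2),"q",np.round(s["q"],2),"F",np.round(s["wrist_force"],2),"M",np.round(s["moment"],3),"op",round(s["opening"],4))
    print("deltas",np.round(d/.5,4),np.round((R.inv()*W).as_rotvec()/np.pi,4),"dist",np.linalg.norm(d).round(3))
E
python3 -c "
from h import *
to((.5415,-.2824,.25),-6)"
```

```text
t 0.9 pos [0.3453 0.2689 0.2989] yaw 38.88 q [ 0.6  -0.42  1.83 -0.    1.73 -0.08] F [ 1.34  0.09 -0.99] M [-0.028  0.03  -0.014] op 0.0932
deltas [-1.1046 -0.3867  0.0979] [1.000e-04 0.000e+00 2.493e-01] dist 0.587
```

jog_arm --deltas '[1,-0.75,-0.263,0,0,0,0.17,1,-0.75,-0.263,0,0,0,0.17,1,-0.75,-0.263,0,0,0,0.17,1,-0.75,-0.263,0,0,0,0.17,1,-0.75,-0.263,0,0,0,0.17,1,-0.75,-0.263,0,0,0,0.17,1,-0.75,-0.263,0,0,0,0.17,1,-0.75,-0.263,0,0,0,0.17]'

```text
time: 1.7
eef_pos: [0.4783, -0.1059, 0.2985]
tcp_rot: [0.0, 0.655, 0.756, 0.0]
wrist_force: [1.4, 1.4, 0.6]
opening: 0.0929
```

```bash
python3 -c "
from h import *
to((.5415,-.2824,.20),-6)"
```

```text
t 1.7 pos [ 0.4783 -0.1059  0.2985] yaw 8.24 q [-0.27 -0.3   1.74  0.    1.7  -0.41] F [1.4  1.44 0.56] M [-0.102  0.031 -0.02 ] op 0.0929
deltas [-0.3676  0.0744  0.197 ] [ 0.     -0.      0.0791] dist 0.212
```

jog_arm --deltas '[1,-0.367,0.074,0.197,0,0,0.079,1,-0.367,0.074,0.197,0,0,0.079,1,-0.367,0.074,0.197,0,0,0.079,1,-0.367,0.074,0.197,0,0,0.079,1,-0.367,0.074,0.197,0,0,0.079,1,-0.367,0.074,0.197,0,0,0.079,1,-0.367,0.074,0.197,0,0,0.079,1,-0.367,0.074,0.197,0,0,0.079]'

```text
time: 2.5
eef_pos: [0.5415, -0.2787, 0.2016]
tcp_rot: [0.001, 0.742, 0.67, 0.0]
wrist_force: [-0.4, -0.0, 1.4]
opening: 0.0928
```

```bash
python3 -c "
from h import *
to((.5415,-.2824,.115),-6)
snap('scene','s1.png',(170,130,330,250),5)"
```

```text
t 2.5 pos [ 0.5415 -0.2787  0.2016] yaw -5.88 q [-0.52 -0.01  1.64  0.    1.51 -0.41] F [-0.43 -0.02  1.39] M [-0.08   0.078 -0.017] op 0.0928
deltas [-0.0073  0.0006  0.1731] [0.0005 0.0002 0.0007] dist 0.087
```

View pics/s1.png

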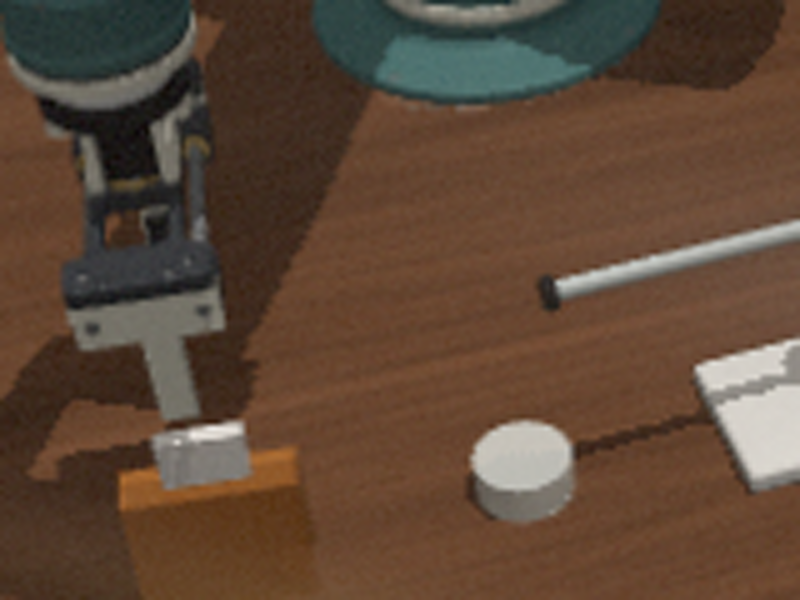

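The left finger's tip (180,415) hangs just above the fin (203,455) and is aligned with it. I'll descend and close.

jog_arm --deltas '[1,0,0,0.06,0,0,0,1,0,0,0.12,0,0,0,1,0,0,0.17,0,0,0,1,0,0,0.17,0,0,0,1,0,0,0.17,0,0,0,-1,0,0,0.17,0,0,0,-1,0,0,0.17,0,0,0,-1,0,0,0.17,0,0,0]' --newtons 25

```text
time: 3.35
eef_pos: [0.5416, -0.2799, 0.1163]
tcp_rot: [0.001, 0.743, 0.67, 0.0]
wrist_force: [-0.3, -0.2, 0.2]
opening: 0.0734
```

jog_arm --deltas '[-1,0,0,0,0,0,0,-1,0,0,0,0,0,0,-1,0,0,0,0,0,0,-1,0,0,0,0,0,0,-1,0,0,0,0,0,0,-1,0,0,0,0,0,0,-1,0,0,0,0,0,0,-1,0,0,0,0,0,0]'

```text
time: 4.15
eef_pos: [0.5413, -0.2797, 0.1151]
tcp_rot: [-0.0, 0.743, 0.669, -0.0]
wrist_force: [0.3, 0.4, -1.9]
opening: 0.0118
```

```bash
python3 -c "
from h import *
to((.5415,-.2824,.290),-6)"
```

```text
t 4.15 pos [ 0.5413 -0.2797  0.1151] yaw -5.94 q [-0.52  0.04  1.74  0.    1.37 -0.42] F [ 0.31  0.37 -1.85] M [-0.067  0.037 -0.009] op 0.0118
deltas [-0.0053  0.0009 -0.3498] [-0.     -0.      0.0003] dist 0.175
```

jog_arm --deltas '[-1,0,0,-0.06,0,0,0,-1,0,0,-0.14,0,0,0,-1,0,0,-0.22,0,0,0,-1,0,0,-0.3,0,0,0,-1,0,0,-0.37,0,0,0,-1,0,0,-0.37,0,0,0,-1,0,0,-0.37,0,0,0,-1,0,0,-0.37,0,0,0]'

```text
time: 4.95
eef_pos: [0.541, -0.2796, 0.2984]
tcp_rot: [-0.001, 0.743, 0.669, -0.0]
wrist_force: [0.2, -0.1, -1.7]
opening: 0.0121
```

```bash
python3 -c "
from h import *
to((.5222,.024,.30),1.8)"
```

```text
t 4.95 pos [ 0.541  -0.2796  0.2984] yaw -5.94 q [-0.52 -0.04  1.51 -0.    1.67 -0.42] F [ 0.21 -0.06 -1.66] M [-0.041  0.045  0.056] op 0.0121
deltas [ 0.6    -0.1004 -0.0024] [-0.0006 -0.0003 -0.043 ] dist 0.304
```

jog_arm --deltas '[-1,0.06,-0.01,0,0,0,0,-1,0.14,-0.024,0,0,0,-0.01,-1,0.23,-0.04,0,0,0,-0.02,-1,0.32,-0.054,0,0,0,-0.03,-1,0.41,-0.07,0,0,0,-0.043,-1,0.5,-0.084,0,0,0,-0.043,-1,0.56,-0.094,0,0,0,-0.043,-1,0.6,-0.1,0,0,0,-0.043]'

```text
time: 5.75
eef_pos: [0.5219, 0.026, 0.2987]
tcp_rot: [-0.001, 0.695, 0.719, -0.001]
wrist_force: [-0.1, 0.1, -1.9]
opening: 0.0116
```

```bash
python3 -c "
from h import *
to((.5222,.024,.194),1.8)
snap('scene','s2.png',(230,60,390,180),5)"
```

```text
t 5.75 pos [0.5219 0.026  0.2987] yaw 1.89 q [ 0.   -0.23  1.68  0.    1.69 -0.03] F [-0.08  0.07 -1.9 ] M [-0.048  0.078 -0.013] op 0.0116
deltas [-0.0041  0.0008  0.2093] [-0.0006 -0.0001  0.0005] dist 0.105
```

View pics/s2.png

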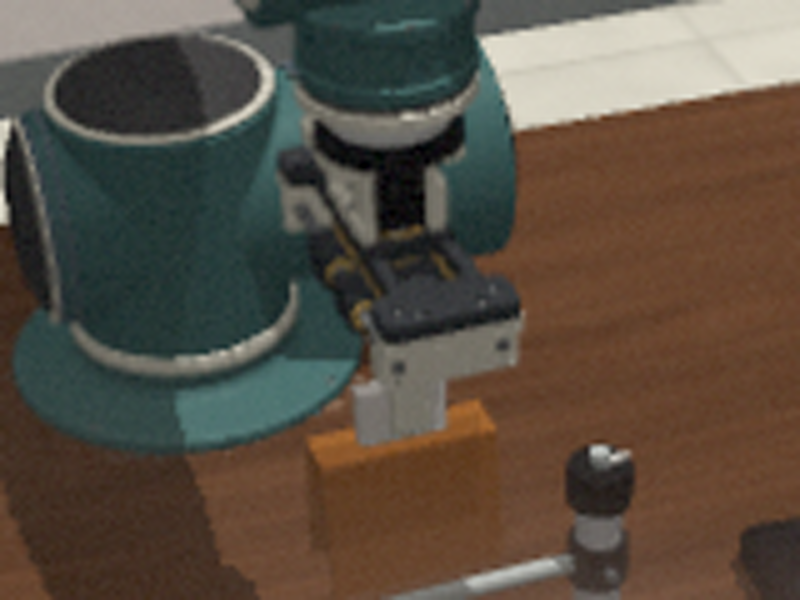

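The shield hangs level and parallel above the arm (arm at about (480,580), shield edge (330,560)). I'll lower it.

jog_arm --deltas '[-1,0,0,0.03,0,0,0,-1,0,0,0.07,0,0,0,-1,0,0,0.11,0,0,0,-1,0,0,0.15,0,0,0,-1,0,0,0.18,0,0,0,-1,0,0,0.2,0,0,0,-1,0,0,0.213,0,0,0,-1,0,0,0.213,0,0,0]'

```text
time: 6.6
eef_pos: [0.5225, 0.0236, 0.1929]
tcp_rot: [-0.0, 0.696, 0.718, -0.0]
wrist_force: [0.5, 0.4, -0.2]
opening: 0.0119
```

jog_arm --deltas '[-1,0,0,0,0,0,0,-1,0,0,0.001,0,0,0,-1,0,0,0.002,0,0,0,-1,0,0,0.003,0,0,0,-1,0,0,0.003,0,0,0,-1,0,0,0.003,0,0,0,-1,0,0,0.003,0,0,0,-1,0,0,0.003,0,0,0]'

```text
time: 7.4
eef_pos: [0.5226, 0.0238, 0.1922]
tcp_rot: [0.0, 0.696, 0.718, -0.0]
wrist_force: [0.0, 0.1, -1.3]
opening: 0.0118
```

```bash
python3 -c "
from h import *
to((.5222,.024,.30),1.8)
snap('scene','s3.png',(250,100,390,205),5)"
```

```text
t 7.4 pos [0.5226 0.0238 0.1922] yaw 1.8 q [-0.   -0.2   1.83 -0.    1.51 -0.03] F [ 0.03  0.06 -1.27] M [-0.065  0.114 -0.032] op 0.0118
deltas [ 0.0003 -0.0009 -0.2157] [ 0.  0. -0.] dist 0.108
```

View pics/s3.png

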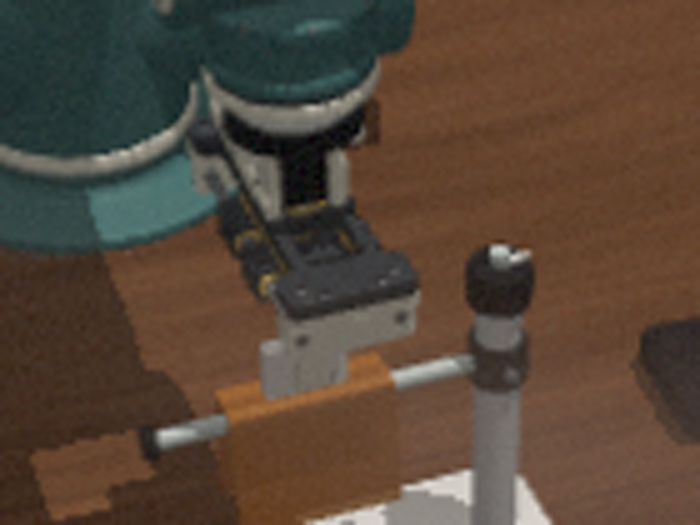

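The shield sits astride the arm (arm visible on both sides, at (190,430) and (430,375)). It is about 1 mm from rest, so I'll lower it slightly and release.

jog_arm --deltas '[-1,0,0,0.002,0,0,0,-1,0,0,0.002,0,0,0,-0.5,0,0,0.002,0,0,0,-0.5,0,0,0.002,0,0,0,0,0,0,0.002,0,0,0,0,0,0,0.002,0,0,0,0.2,0,0,0.002,0,0,0,0.2,0,0,0.002,0,0,0]'

```text
time: 8.25
eef_pos: [0.5226, 0.0238, 0.1912]
tcp_rot: [0.0, 0.696, 0.718, 0.0]
wrist_force: [0.5, 0.9, 0.1]
opening: 0.0509
```

jog_arm --deltas '[0.2,0,0,0,0,0,0,0.2,0,0,-0.02,0,0,0,0.2,0,0,-0.06,0,0,0,0.2,0,0,-0.12,0,0,0,0.2,0,0,-0.2,0,0,0,0.2,0,0,-0.25,0,0,0,0.2,0,0,-0.25,0,0,0,0.2,0,0,-0.25,0,0,0]'

```text
time: 9.05
eef_pos: [0.5227, 0.0238, 0.3167]
tcp_rot: [0.0, 0.696, 0.718, 0.0]
wrist_force: [0.5, -0.1, -0.6]
opening: 0.0559
```

```bash
python3 -c "
from h import *
to((.5185,.142,.30),135)
im=r.snapshot('scene')[100:220,250:410,::-1]; t=r.snapshot('top')[195:250,260:380,::-1]
f=lambda i,k:cv2.resize(i,None,fx=k,fy=k,interpolation=cv2.INTER_CUBIC)
a=f(im,3.75);b=f(t,5);w=600
cv2.imwrite('pics/c4.png',np.vstack([f(im,600/160)[:320],b[:275]])); print(a.shape,b.shape)"
```

```text
t 9.05 pos [0.5227 0.0238 0.3167] yaw 1.79 q [-0.   -0.23  1.65 -0.    1.71 -0.03] F [ 0.49 -0.05 -0.61] M [-0.073  0.077  0.012] op 0.0559
deltas [ 0.2365 -0.001   0.0334] [ 1.0e-04  4.0e-04 -7.4e-01] dist 0.119
(450, 600, 3) (275, 600, 3)
```

View pics/c4.png

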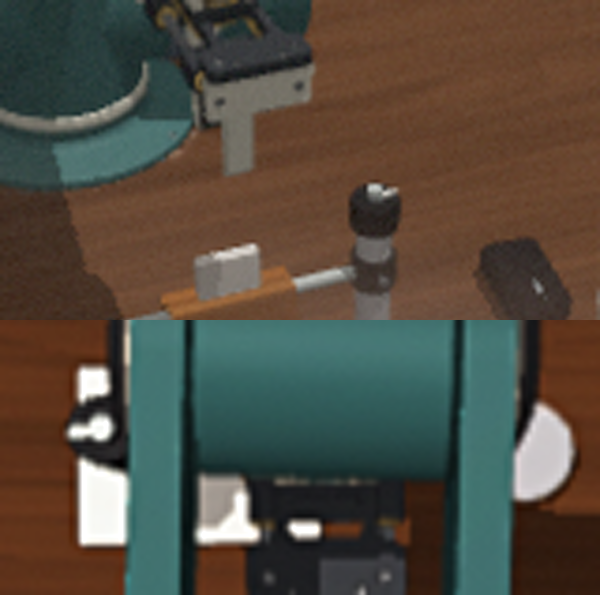

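The shield hangs released on the arm. The nut's index line points about world +y in the top crop, from (98,427) to (70,432), so roughly 1.7 rad. Next I'll go over the nut.

jog_arm --deltas '[1,0.2365,-0.001,0.03,0,0,-0.74,1,0.2365,-0.001,0.03,0,0,-0.74,1,0.2365,-0.001,0.03,0,0,-0.74,1,0.2365,-0.001,0.03,0,0,-0.74,1,0.2365,-0.001,0.03,0,0,-0.74,1,0.2365,-0.001,0.03,0,0,-0.74,1,0.2365,-0.001,0.03,0,0,-0.74,1,0.2365,-0.001,0.03,0,0,-0.74]'

```text
time: 9.95
eef_pos: [0.5181, 0.142, 0.3]
tcp_rot: [-0.001, 0.166, 0.986, -0.0]
wrist_force: [-0.6, -0.7, -0.0]
opening: 0.093
```

```bash
python3 -c "
from h import *
to((.5185,.142,.27),135)"
```

```text
t 9.95 pos [0.5181 0.142  0.3   ] yaw 70.91 q [ 0.22 -0.19  1.65 -0.    1.68 -1.02] F [-0.57 -0.69 -0.03] M [-0.026  0.011  0.019] op 0.093
deltas [-0.0008  0.0003  0.0599] [ 0.     -0.0006 -0.3561] dist 0.03
```

jog_arm --deltas '[1,0,0,0.06,0,0,-0.356,1,0,0,0.06,0,0,-0.356,1,0,0,0.06,0,0,-0.356,1,0,0,0.06,0,0,-0.356,1,0,0,0.06,0,0,-0.356,1,0,0,0.06,0,0,-0.356,1,0,0,0.06,0,0,-0.356,1,0,0,0.06,0,0,-0.356]'

```text
time: 10.75
eef_pos: [0.5181, 0.142, 0.27]
tcp_rot: [-0.001, -0.382, 0.924, 0.0]
wrist_force: [0.1, -0.6, -0.4]
opening: 0.0931
```

```bash
python3 -c "
from h import *
to((.5185,.142,.212),135)"
```

```text
t 10.75 pos [0.5181 0.142  0.27  ] yaw 134.97 q [ 0.22 -0.19  1.7   0.    1.64 -2.14] F [ 0.1  -0.63 -0.43] M [0.109 0.04  0.006] op 0.0931
deltas [-0.0008 -0.0006  0.116 ] [ 0.0003 -0.0005 -0.0002] dist 0.058
```

Descend, then close gently.

jog_arm --deltas '[1,0,0,0.04,0,0,0,1,0,0,0.08,0,0,0,1,0,0,0.116,0,0,0,1,0,0,0.116,0,0,0,-1,0,0,0.116,0,0,0,-1,0,0,0.116,0,0,0,-1,0,0,0.116,0,0,0,-1,0,0,0.116,0,0,0]' --newtons 12

```text
time: 11.55
eef_pos: [0.5186, 0.1421, 0.2138]
tcp_rot: [0.0, -0.38, 0.925, -0.0]
wrist_force: [-0.0, 0.0, 0.1]
opening: 0.0659
```

jog_arm --deltas '[-1,0,0,0,0,0,0,-1,0,0,0,0,0,0,-1,0,0,0,0,0,0,-1,0,0,0,0,0,0,-1,0,0,0,0,0,0,-1,0,0,0,0,0,0,-1,0,0,0,0,0,0,-1,0,0,0,0,0,0]'

```text
time: 12.35
eef_pos: [0.5188, 0.1417, 0.2133]
tcp_rot: [0.0, -0.38, 0.925, -0.0]
wrist_force: [3.3, -2.6, 0.3]
opening: 0.0378
```

```bash
python3 -c "
from h import *
to((.5185,.142,.212),135)
snap('scene','s5.png',(300,110,400,185),6)"
```

```text
t 12.35 pos [0.5188 0.1417 0.2133] yaw 134.61 q [ 0.22 -0.18  1.78 -0.    1.54 -2.13] F [ 3.28 -2.62  0.32] M [-0.566 -0.587  0.021] op 0.0378
deltas [-0.0001  0.0009  0.0026] [-0.0004  0.0001 -0.0022] dist 0.001
```

View pics/s5.png

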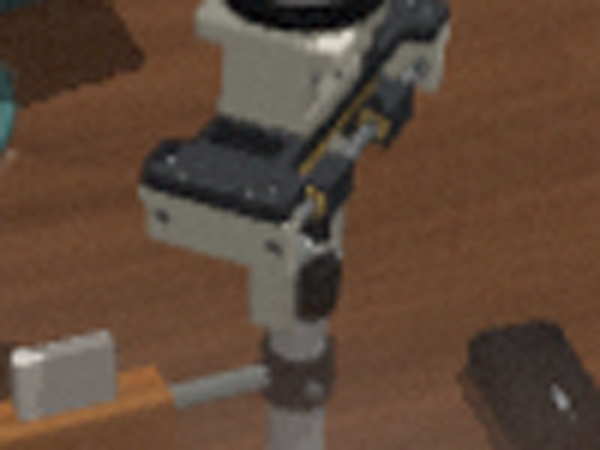

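The nut is gripped (opening 38 mm) between the fingers, with a free post below. I'll turn it clockwise.

jog_arm --deltas '[-1,0,-0.001,0,0,0,0.03,-1,0,-0.001,0,0,0,0.07,-1,0,-0.001,0.0005,0,0,0.11,-1,0,-0.001,0.0007,0,0,0.155,-1,0,-0.001,0.001,0,0,0.2,-1,0,-0.001,0.0013,0,0,0.245,-1,0,-0.001,0.0016,0,0,0.29,-1,0,-0.001,0.002,0,0,0.333]' --newtons 20

```text
time: 13.2
eef_pos: [0.5186, 0.1427, 0.2123]
tcp_rot: [-0.0, 0.136, 0.991, 0.001]
wrist_force: [-0.2, 8.4, 0.4]
opening: 0.0373
```

```bash
python3 -c "
from h import *
to((.5185,.142,.212),135)"
```

```text
t 13.2 pos [0.5186 0.1427 0.2123] yaw 74.4 q [ 0.22 -0.18  1.78  0.    1.54 -1.08] F [-0.17  8.44  0.37] M [1.657 0.067 0.06 ] op 0.0373
deltas [-0.0001 -0.0013  0.0005] [ 7.000e-04  1.000e-04 -3.367e-01] dist 0.001
```

Moment z is 0.06 N m, which matches thread friction, so the nut is turning. I'll continue in smaller steps and re-centre along y.

jog_arm --deltas '[-1,0,0.0015,0,0,0,0.02,-1,0,0.0015,0,0,0,0.04,-1,0,0.0015,0.0003,0,0,0.06,-1,0,0.0015,0.0005,0,0,0.08,-1,0,0.0015,0.0006,0,0,0.1,-1,0,0.0015,0.0008,0,0,0.12,-1,0,0.0015,0.001,0,0,0.14,-1,0,0.0015,0.001,0,0,0.14]'

```text
time: 14.0
eef_pos: [0.5189, 0.1431, 0.2118]
tcp_rot: [-0.0, 0.347, 0.938, 0.001]
wrist_force: [-0.3, 5.6, 0.9]
opening: 0.0374
```

```bash
python3 -c "
from h import *
to((.5185,.142,.212),135)"
```

```text
t 14.0 pos [0.5189 0.1431 0.2118] yaw 49.38 q [ 0.22 -0.17  1.78  0.    1.54 -0.64] F [-0.25  5.63  0.88] M [ 1.15   0.035 -0.084] op 0.0374
deltas [-0.0009 -0.0023 -0.0003] [ 0.0006  0.     -0.4756] dist 0.001
```

jog_arm --deltas '[-1,0,0.001,0,0,0,0.012,-1,0,0.001,0,0,0,0.024,-1,0,0.001,0,0,0,0.036,-1,0,0.001,0,0,0,0.048,-1,0,0.001,0,0,0,0.06,-1,0,0.001,0,0,0,0.072,-1,0,0.001,0,0,0,0.084,-1,0,0.001,0,0,0,0.096]'

```text
time: 14.8
eef_pos: [0.5194, 0.1431, 0.2117]
tcp_rot: [-0.0, 0.484, 0.875, 0.0]
wrist_force: [0.4, 4.5, 0.3]
opening: 0.0378
```

```bash
python3 -c "
from h import *
to((.5185,.142,.212),135)"
```

```text
t 14.8 pos [0.5194 0.1431 0.2117] yaw 32.16 q [ 0.22 -0.17  1.78  0.    1.54 -0.34] F [0.4  4.51 0.34] M [0.742 0.003 0.461] op 0.0378
deltas [-0.0009 -0.0026 -0.0005] [ 2.000e-04  1.000e-04 -5.713e-01] dist 0.001
```

Moment z has risen to 0.46 N m, well above the 0.06 friction, so this is the stop. I'll confirm with a little more turn and a hold.

jog_arm --deltas '[-1,0,0,0,0,0,0.01,-1,0,0,0,0,0,0.02,-1,0,0,0,0,0,0.03,-1,0,0,0,0,0,0.03,-1,0,0,0,0,0,0.03,-1,0,0,0,0,0,0.03,-1,0,0,0,0,0,0.03,-1,0,0,0,0,0,0.03]'

```text
time: 15.6
eef_pos: [0.5194, 0.143, 0.2118]
tcp_rot: [0.0, 0.524, 0.852, 0.0]
wrist_force: [3.0, 4.5, 0.0]
opening: 0.0375
```

```bash
python3 -c "
from h import *
to((.5185,.142,.212),30)"
```

```text
t 15.6 pos [0.5194 0.143  0.2118] yaw 26.86 q [ 0.22 -0.17  1.78  0.    1.54 -0.25] F [2.96 4.49 0.01] M [ 0.707 -0.54   0.298] op 0.0375
deltas [-0.001  -0.0026 -0.0004] [ 0.0003 -0.0001 -0.0175] dist 0.001
```

jog_arm --deltas '[-1,0,0,0,0,0,-0.006,-1,0,0,0,0,0,-0.012,-1,0,0,0,0,0,-0.017,-1,0,0,0,0,0,-0.017,-1,0,0,0,0,0,-0.017,-1,0,0,0,0,0,-0.017,-1,0,0,0,0,0,-0.017,-1,0,0,0,0,0,-0.017]'

```text
time: 16.4
eef_pos: [0.5194, 0.143, 0.2118]
tcp_rot: [0.0, 0.501, 0.866, 0.0]
wrist_force: [2.7, 5.1, 2.0]
opening: 0.0377
```

```bash
python3 -c "
from h import *
to((.5185,.142,.212),117)"
```

```text
t 16.4 pos [0.5194 0.143  0.2118] yaw 29.9 q [ 0.22 -0.17  1.78  0.    1.54 -0.3 ] F [2.65 5.06 2.05] M [ 0.712 -0.429  0.002] op 0.0377
deltas [-0.0008 -0.0026 -0.0003] [ 2.000e-04  1.000e-04 -4.839e-01] dist 0.001
```

jog_arm --deltas '[-1,0.0006,0.001,0,0,0,-0.03,-1,0.0006,0.001,-0.0003,0,0,-0.07,-1,0.0006,0.001,-0.0005,0,0,-0.11,-1,0.0006,0.001,-0.0009,0,0,-0.15,-1,0.0006,0.001,-0.0012,0,0,-0.19,-1,0.0006,0.001,-0.0015,0,0,-0.23,-1,0.0006,0.001,-0.0017,0,0,-0.27,-1,0.0006,0.001,-0.002,0,0,-0.31]'

```text
time: 17.2
eef_pos: [0.5192, 0.1426, 0.2127]
tcp_rot: [-0.001, 0.035, 0.999, -0.001]
wrist_force: [-5.0, -4.6, 3.5]
opening: 0.0379
```

```bash
python3 -c "
from h import *
to((.5185,.142,.212),118)"
```

```text
t 17.2 pos [0.5192 0.1426 0.2127] yaw 85.96 q [ 0.22 -0.17  1.77 -0.    1.54 -1.28] F [-4.98 -4.57  3.47] M [-0.752  0.646 -0.123] op 0.0379
deltas [ 0.0012 -0.0013  0.0014] [-0.0004 -0.0005 -0.178 ] dist 0.001
```

jog_arm --deltas '[-1,0,-0.0005,-0.0002,0,0,-0.03,-1,0,-0.0005,-0.0004,0,0,-0.06,-1,0,-0.0005,-0.0006,0,0,-0.09,-1,0,-0.0005,-0.0008,0,0,-0.12,-1,0,-0.0005,-0.001,0,0,-0.15,-1,0,-0.0005,-0.001,0,0,-0.178,-1,0,-0.0005,-0.001,0,0,-0.178,-1,0,-0.0005,-0.001,0,0,-0.178]'

```text
time: 18.0
eef_pos: [0.5192, 0.1422, 0.2132]
tcp_rot: [-0.001, -0.24, 0.971, -0.001]
wrist_force: [-3.0, -5.5, 3.6]
opening: 0.0375
```

```bash
python3 -c "
from h import *
to((.5185,.142,.212),118)
snap('scene','s6.png',(250,80,410,200),5)"
```

```text
t 18.0 pos [0.5192 0.1422 0.2132] yaw 117.72 q [ 0.22 -0.17  1.77 -0.    1.54 -1.83] F [-2.98 -5.5   3.64] M [-0.878  0.537  0.076] op 0.0375
deltas [0.0015 0.0003 0.0024] [-0.0003 -0.0006 -0.0016] dist 0.001
```

View pics/s6.png

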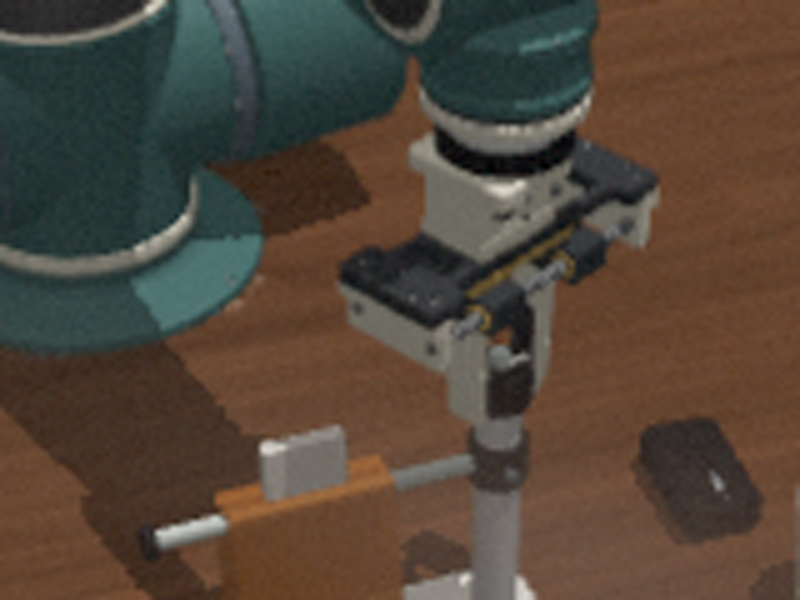

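The shield still hangs on the arm (from (150,540) to (470,465)) and the nut is between the fingers at (510,380). The backoff from the stop is about 90° at the tool. Handing in.

```bash
python3 -c "
from h import *
to((.5185,.142,.212),118)
print(np.abs(r.get_state()['joint_vel']).max()); print(r.job_done())"
```

```text
t 18.05 pos [0.5192 0.1422 0.2132] yaw 117.71 q [ 0.22 -0.17  1.77 -0.    1.54 -1.83] F [-3.44 -5.33  3.36] M [-0.864  0.534  0.088] op 0.0376
deltas [0.0015 0.0003 0.0025] [-0.0003 -0.0005 -0.0016] dist 0.001
0.0034201995703575933
the job is handed in; nothing more can be done
None
```

The job is handed in at 18 s. The shield hangs over the middle of the arm, and the nut is held a quarter turn off its stop.

- **Shield:** I released it over the arm. The last picture shows it hanging level astride the arm, clear of the gripper.
- **Stop:** I turned the nut clockwise until the moment about the vertical rose from 0.06 to 0.46 N m. A further 5° only made the fingers slip on it, which confirmed the stop.
- **Quarter turn:** I then turned it back. The tool ended about 90° (roughly 88–91°) from where the stop's torque let go. It is still gripped at 20 N with the fingers 37.6 mm apart, matching the 38 mm nut.
- **Bystanders:** the arm came near none of them, and those in view in the last picture look undisturbed. I took no full-scene picture at the end.

**Not fully confirmed:**
- The final angle was not checked by eye, because the gripper hides most of the index line. It comes from tool rotation only.
- My picture estimate put the stop about 98° from the start, while the tool turned 102–106° to reach it. That is within reading error.
- About 6 N of sideways force, from roughly 0.5 mm of off-centre grip, was still there at the end.

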